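# Vacuum hold test on a bench syringe

### The job

Get the bench syringe ready for a leak test and hold it: plug both ports with the stoppers that match them, the wide one in the wide port and the narrow one in the narrow port, each pushed fully home, upright and let go. Only then take the plunger handle, draw it out until its pointer is level with the mark tab, and keep it there: it springs back if released, so your program finishes while still gripping the handle steadily at the mark. Leave the bottle, the vial and the lidded pot where they stand.

Things in the scene. Friction and masses are not known exactly. Their poses are not given: they have to be found in the camera images.
- rig: Fixed syringe rig, yaw varies: grey base plate 115 (x) x 430 (y) x 12 mm, from x -45 to +70, y -270 to +160 mm. Clear barrel along y at x = 0, 36 mm across, axis 55 mm above the worktop, from y -115 to -20 mm. Ports and handle also at x = 0, white scale strip at x +34 mm. Plunger draws out along the rig's -y (roughly to the robot's right). Origin on the worktop.
- plunger (a joint): Travel of the plunger in m: 0 = home (as at the start), grows as it is drawn out along the rig's -y, stop at 0.09. It springs home when released: about 4 N of pull to start, plus 1.3 N for each 10 mm.
- handle (a point): Grip point on the upright black handle plate, moves with it: 115 mm above the worktop, mid-plate, at rig y -170 mm when home. Plate 40 mm wide (rig x), 10 mm thick (rig y), from 30 to 130 mm above the worktop. Grip it from above, fingers before and behind it along rig y: 50 mm is free between plate and barrel, barrel top at 73 mm.
- pointer (a point): Tip of the thin dark pointer (3 mm thick) sticking out sideways (rig +x) from the foot of the handle plate, 36 mm from the plate's middle, 32 mm above the worktop; same rig y as the plate's middle, moves with it.
- mark: Fixed dark steel tab, 10 x 10 x 20 mm, on the base plate beside the scale strip, a 3 mm thick blade at its top pointing in towards the strip. Origin 12 mm above the worktop, under the blade; axes parallel to the rig's, blade at y = 0. Level = pointer and mark at the same y along the rig. Its place along the scale varies: 45 to 70 mm of travel from home.
- port_wide_hole0 (a point): Centre of the mouth of the wide port: a round upright hole 41 mm across and 30 mm deep in a grey block 66 x 66 x 45 mm fixed on the base plate; mouth (block top) 57 mm above the worktop, z up. The two blocks stand in line with the barrel, 80 mm apart; which is nearer the barrel varies.
- port_narrow_hole0 (a point): Centre of the mouth of the narrow port: the same grey block with a round hole 29 mm across and 30 mm deep; mouth 57 mm above the worktop, z up.
- stopper_wide: Loose wide stopper, about 70 g, standing on its stem, 60 mm tall: dark tapered stem 20 mm long, 32 mm across at the foot, 37 under the flange; white flange 52 mm across, 5 mm thick; white round grip knob 36 mm across, 35 mm tall. Origin at the centre of the foot, z up. Fully home the flange lies on the block, origin 20 mm below the mouth.
- stopper_narrow: Loose narrow stopper, about 40 g, same build and heights: stem 20 mm across at the foot and 25 mm under the flange, flange 38 mm across, knob 26 mm across. Origin at the centre of the stem's foot, z up. Fully home, the origin is 20 mm below the mouth.
- bottle: Bystander: brown glass bottle with a cap, 60 mm across, 130 mm tall. Origin under its centre.
- vial: Bystander: small brown glass vial with a dark metal cap, 28 mm across, 50 mm tall. Origin under its centre.
- pot: Bystander: white enamel pot with a lid, 116 mm across, 124 mm tall. Origin under its centre.
There are look-alikes about, which are no part of the job. What is shaped like the stopper_narrow but green or purple is not meant.

How it is judged:
On the way, in this order (a step that is already met when the one before it is completed fails the run):
1. both stoppers fully home, upright and let go, with the plunger still home (z of stopper_wide in the frame of port_wide_hole0 below -0.0165 m and horizontal distance between stopper_wide and port_wide_hole0 below 0.006 m and angle between each of stopper_wide, stopper_narrow's own z axis and vertical below 0.1 rad and z of stopper_narrow in the frame of port_narrow_hole0 below -0.0165 m and horizontal distance between stopper_narrow and port_narrow_hole0 below 0.006 m and contact force between the fingers and stopper_wide below 0.2 N and contact force between the fingers and stopper_narrow below 0.2 N and value of joint plunger below 0.01 m), for 0.2 s.
2. plunger drawn to the mark and gripped there (y of pointer in the frame of mark between -0.006 and 0.006 m and contact force between the fingers and plunger above 2 N), for 0.3 s.
At the end, for the whole second after the job is handed in: Both stoppers untouched in their own ports (foot 16.5 mm or more below the mouth, within 6 mm of its axis, tilt under 0.1 rad); pointer within 6 mm of the mark along the rig, plunger slower than 10 mm/s, the fingers pressing on it with over 2 N (all of step 2 and z of stopper_wide in the frame of port_wide_hole0 below -0.0165 m and horizontal distance between stopper_wide and port_wide_hole0 below 0.006 m and angle between each of stopper_wide, stopper_narrow's own z axis and vertical below 0.1 rad and z of stopper_narrow in the frame of port_narrow_hole0 below -0.0165 m and horizontal distance between stopper_narrow and port_narrow_hole0 below 0.006 m and contact force between the fingers and stopper_wide below 0.2 N and contact force between the fingers and stopper_narrow below 0.2 N and velocity of joint plunger between -0.01 and 0.01 m/s); the arm keeps its last pose, push and grip.
It fails at once if the bottle is moved more than 30 mm or tipped (distance of bottle from where it was at the start of the episode above 0.03 m or angle between bottle's own z axis and vertical above 0.35 rad).
It fails at once if the vial is moved more than 30 mm or tipped (distance of vial from where it was at the start of the episode above 0.03 m or angle between vial's own z axis and vertical above 0.35 rad).
It fails at once if the pot is moved more than 30 mm or tipped (distance of pot from where it was at the start of the episode above 0.03 m or angle between pot's own z axis and vertical above 0.35 rad).
It also fails if it takes over 59 s, if anything falls off the work surface, if the arm or the gripper's body presses on something with over 40 N, if the wrist force passes 120 N, or if a joint passes its speed limit or range.

### The arm

A 7-joint arm with a two-finger parallel gripper is mounted at the origin on the work surface. World frame = base frame: x ahead of the robot, y to its left, z up, the work surface at z = 0. Lengths are in m, angles in rad, forces in N, time in s.
With the tool pointing down it reaches from about 0.4 to 0.875 m from the base axis. Payload 6.5 kg.
Tool frame: the origin (TCP) lies midway between the tips of the shut fingers; the grasp point (between the pads) lies robot.grip_point_offset behind it (robot.grip_point_offset is the distance from the TCP to the grasp point, in m); z points along the fingers, y is the line along which they close (so a half turn about z gives the same grasp; the last joint's range is limited). The gripper opens to 85 mm and grips with 20 to 120 N. Pads are 22 mm wide; open, the fingers measure 114 mm over their backs; the gripper's body (76 mm by 85 mm) begins 54 mm behind the grasp point. The pads swing forward as they close: fully open they stand 13 mm farther back than shut.
Start: joints at [1.101, 0.536, -0.004, 1.538, 0.003, 1.067, -0.071], TCP at [0.255, -0.598, 0.202] pointing down, gripper open.
Joint ranges: [-2.7, 2.7], [-0.37, 2.16], [-1.27, 1.26], [0.24, 2.4], [-1.31, 4.45], [0.19, 1.91], [-2.76, 2.76]. Speed limits (rad/s): [2.39, 2.39, 3.14, 3.14, 3.14, 3.14, 3.14].

### API

Orientations are given as a rotation vector (axis times angle).
In Python, from plant import robot gives the robot as it stands.
- The arm moves only by the tool move_arm, never from a script. Its argument "plan" is a list of rows, each a list of 5 numbers: the shift along the tool's x, y, z in shares of 100 cm (1.0 is 100 cm), then the turn about the tool's z in normalised numbers (1 is 120 degrees), then the opening, from 0 (shut) to 1 (fully open). In form: [[dx, dy, dz, twist, jaw], ...]. A call has exactly 5 rows; each row is the pose to reach, as a shift and turn from the pose commanded when the call began, along the tool's axes at that moment; what a row does not reach only later rows make up. A row lasts 1/10 s, in which the tool goes at most 50 mm and 8.59 degrees, less where a joint would pass 70% of its speed; a pose out of reach is approached as far as the arm can. A call with a gripper value outside its range is refused whole. The fingers move at their own pace and stop on an object; "force" is the grip in N (left out, the last holds). Time passes only in rows, so rows that repeat a pose let the fingers close, or fill a call up. It gives the time, the measured TCP pose, the force, the opening and the grip force at its end, in the units of the state.
- robot.state(): the state, without advancing time (a new reading comes with each control period).
- robot.capture(name): name is "side" or "top"; returns (picture, depth): 400x640x3 uint8, red, green, blue; 400x640 float32, m along the optical axis (not along the pixel's ray), 0 where there is no reading.
- robot.camera_model(name): a dict with "fx", "fy", "cx", "cy" (pixels), "k1" (the pictures are not rectified: a ray, as slopes to the right and down, at radius r is drawn at 1 + k1 r^2 times it, then the intrinsics apply), "world_to_cam" (4x4, takes a point from world to camera coordinates). Camera axes: x right, y up, looking along -z (the intrinsics and any distortion apply to the point x, -y, -z); pixel columns grow to the right and rows downward; lengths in m; the calibration is good to about 2 mm. A picture is of the moment at which its call begins. camera_model takes no time and is no camera call.
- robot.job_done(): hands the job in; it is judged then, once.
Trained networks look in the newest picture that a camera, given by its name, has taken for a name from the list of things; names that differ only in an ending like _2 or _b are one class to them, and where a whole thing is asked for, a point or a joint stands for the part that bears it (a point fixed in the world has none). Each returns a list of dicts, best first, with "confidence" (0 to 1); they miss things now and then, are a little off and sometimes report something else, mostly with a low value. They report only what shows in the picture. A call takes as long as a camera call. They do not tell look-alikes from the thing itself.
- robot.recognise(camera, name): "box" ([left, top, width, height] in pixels, round what is visible of it).
- robot.place_of(camera, name): "xy" ([column, row] in pixels: a listed point, or the origin of a listed thing).
The state is a dict: "time_s": time; "joints": joint angles; "dq": joint speeds; "joint_efforts": joint torques, N m; "tool_pos": TCP position; "tcp_rot": TCP orientation; "wrist_force": force on the tool from outside, world axes, zero at the start; "wrist_torque": the same for the moment, N m; "grip_width": finger opening in m; "gripper_force": force on a finger pad.
Only numpy, scipy, OpenCV 4.12 (cv2) and the standard library are available. Lean on these libraries where they do the work, as an engineer would, in place of code of your own. Each camera call takes 0.05 s, during which the arm holds its last target. There are 200 camera calls.

## Working session

There is one attempt and no reset: what is moved stays moved. The work goes in short steps, Python scripts to look and compute and a tool call to move; the robot and the scene stay as the last step left them, time stands still between calls to the robot, and variables do not carry over. Pictures are saved under pics/ and viewed, at most 10 in all, crops included, and the job is handed in when it is done.

Besides the shell and the picture viewer there is one more tool, called after ">>>" as a command line: name --pt "numbers of a row" for each row, then --argument value for the rest. move_arm: Moves the arm, as the interface text tells. Its arguments: {"type":"object","properties":{"plan":{"type":"array","items":{"type":"array","items":{"type":"number"}}},"force":{"type":"number"}},"required":["plan"]}

```bash
mkdir -p pics; ls; python3 - <<'E'
from plant import robot
import cv2,numpy as np
print(robot.state()); print(robot.grip_point_offset)
for c in("side","top"):
    p,d=robot.capture(c); cv2.imwrite(f"pics/{c}0.png",p[:,:,::-1]); np.savez(f"{c}0.npz",p=p,d=d)
    m=robot.camera_model(c); print(c,m)
    for n in("rig","handle","pointer","mark","port_wide_hole0","port_narrow_hole0","stopper_wide","stopper_narrow","bottle","vial","pot"):
        print(n,[(np.round(r["xy"]).tolist(),round(r["confidence"],2)) for r in robot.place_of(c,n)[:4]])
E
```

```text
pics
{'time_s': 0.0, 'joints': array([ 1.1007895 ,  0.53715822, -0.00440578,  1.53885486,  0.00259266,
        1.06731321, -0.07121002]), 'dq': array([-0.00182333,  0.00130581,  0.0004847 ,  0.00079948, -0.0016183 ,
       -0.00156844,  0.00199252]), 'joint_efforts': array([ 1.51720660e-04, -5.83406067e+01,  1.04894288e+00, -2.59103912e+01,
        1.23649478e-02,  9.42997634e-03, -3.07925870e-05]), 'tool_pos': array([ 0.25509652, -0.59711569,  0.20142572]), 'tcp_rot': array([-3.07614049e+00, -6.29710916e-01,  7.53470084e-04]), 'wrist_force': array([-0.473005  ,  0.04699171,  0.49063152]), 'wrist_torque': array([ 0.03343936,  0.0216309 , -0.01481809]), 'gripper_force': 0.0, 'grip_width': 0.0852025422224893}
0.0187
side {'fx': 395.76598074528846, 'fy': 395.76598074528846, 'cx': 325.69703984199793, 'cy': 199.45420979227626, 'k1': -0.054941544385166054, 'world_to_cam': array([[ 9.91044759e-01, -1.33529746e-01,  3.03973422e-04,
        -5.40986349e-01],
       [ 6.84910054e-02,  5.10285105e-01,  8.57273640e-01,
        -9.51848842e-02],
       [-1.14626644e-01, -8.49575729e-01,  5.148609
[... 879 characters left out ...]
779 ,  0.03034175, -0.5184042 ],
       [-0.03074504,  0.01472059,  0.99941885, -1.162225  ],
       [ 0.        ,  0.        ,  0.        ,  1.        ]])}
rig [([290.0, 174.0], 0.69), ([365.0, 177.0], 0.34)]
handle [([366.0, 175.0], 0.54)]
pointer [([362.0, 165.0], 0.61)]
mark [([362.0, 168.0], 0.71), ([385.0, 167.0], 0.5)]
port_wide_hole0 [([245.0, 164.0], 0.62)]
port_narrow_hole0 [([280.0, 173.0], 0.86), ([456.0, 189.0], 0.27)]
stopper_wide [([213.0, 219.0], 0.62)]
stopper_narrow [([324.0, 225.0], 0.68), ([371.0, 262.0], 0.64), ([356.0, 241.0], 0.49), ([328.0, 259.0], 0.44)]
bottle [([139.0, 195.0], 0.61)]
vial [([415.0, 235.0], 0.61)]
pot [([456.0, 189.0], 0.85), ([216.0, 222.0], 0.15)]
```

View pics/side0.png

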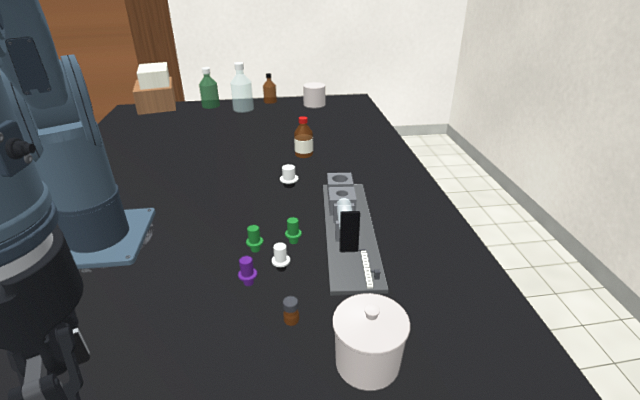

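View pics/top0.png

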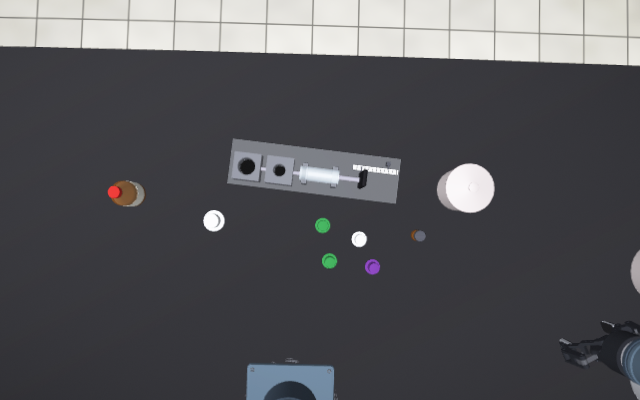

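The side view shows the white narrow stopper at about (281,256) and the wide one at (289,175). The top view shows the narrow one at (359,239) and the wide one at (214,221). The mark tab is at about (388,164) top and (375,272) side. The wide port (247,166) is farther out and the narrow port (280,170) is next to the barrel.

Things that could be mistaken for the narrow stopper (top view): green (322,225), green (329,261), purple (372,267). The white one at (359,239) is the one I want.

```bash
cat > h.py <<'E'
from plant import robot
import cv2,numpy as np
from scipy.spatial.transform import Rotation as R
def K(m): return np.array([[m["fx"],0,m["cx"]],[0,m["fy"],m["cy"]],[0,0,1]]),np.array([m["k1"],0,0,0.])
def slopes(c,uv):
    m=robot.camera_model(c); k,d=K(m)
    return cv2.undistortPoints(np.asarray(uv,float).reshape(-1,1,2),k,d).reshape(-1,2)
def world(c,uv,depth):
    s=slopes(c,uv); z=np.asarray(depth,float).reshape(-1,1)
    p=np.hstack([s[:,:1]*z,-s[:,1:]*z,-z]); T=np.linalg.inv(robot.camera_model(c)["world_to_cam"])
    return p@T[:3,:3].T+T[:3,3]
def atz(c,uv,zw):
    T=np.linalg.inv(robot.camera_model(c)["world_to_cam"]); o=T[:3,3]; q=world(c,uv,np.ones(len(np.reshape(uv,(-1,2)))))
    return o+(q-o)*((zw-o[2])/(q-o)[:,2:])
def tri(a,b):
    P=[np.diag([1,-1,-1])@robot.camera_model(c)["world_to_cam"][:3] for c in("top","side")]
    X=cv2.triangulatePoints(P[0],P[1],slopes("top",a).T,slopes("side",b).T); return (X[:3]/X[3]).T
def project(c,p):
    m=robot.camera_model(c);k,d=K(m);q=np.atleast_2d(p)@m["world_to_cam"][:3,:3].T+m["world_to_cam"][:3,3]
    q=q*[1,-1,-1]; return cv2.projectPoints(q,np.zeros(3),np.zeros(3),k,d)[0].reshape(-1,2)
def cloud(c,d):
    v,u=np.mgrid[:400,:640]; return world(c,np.stack([u,v],-1).reshape(-1,2),d.ravel()).reshape(400,640,3)
E
python3 - <<'E'
from h import *
for c in("top","side"):
    f=np.load(f"{c}0.npz");p,d=f["p"].astype(int),f["d"];X=cloud(c,d); np.save(c+"X.npy",X)
    for n,u,v in (("W",214,221),("N",359,239)) if c=="top" else (("W",289,175),("N",281,256)):
        m=np.zeros((400,640),bool); m[v-18:v+19,u-18:u+19]=1
        m&=(p.min(2)>110)&(d>0); Q=X[m]; k=Q[Q[:,2]>Q[:,2].max()-.006]
        print(c,n,m.sum(),"maxz",Q[:,2].max().round(4),"top med",np.median(k,0).round(4),"mid",((k.max(0)+k.min(0))/2).round(4),"ext",np.ptp(k,axis=0).round(3),"all mid",((Q.max(0)+Q.min(0))/2).round(4))
    Z=X[...,2]
    for n,bx in (("blocks",(230,300,145,190)),) if c=="top" else (("blocks",(320,360,170,205)),):
        pass
for n,a,b in (("W port",(247,166),(340,178)),("N port",(279.5,170.5),(342,194)),("mark",(388,164),(376,272)),("handletop",(363.5,175),(351,211))):
    print(n,tri(a,b).round(4))
X=np.load("topX.npy");p=np.load("top0.npz")["p"];Z=X[...,2]
print(np.round(Z[160:172,236:296:4]*1000).astype(int))
b=np.zeros((400,640),bool);b[140:200,225:310]=1;Q=X[b&(Z>.05)&(Z<.064)];Q=Q[np.abs(Q[:,2]-.057)<.006]
print("blocks",len(Q),cv2.minAreaRect(np.float32(Q[:,:2]*1000)),np.median(Q[:,2]))
s=np.zeros((400,640),bool);s[135:210,222:405]=1;Q=X[s&(Z>.006)&(Z<.018)];print("plate",len(Q),cv2.minAreaRect(np.float32(Q[:,:2]*1000)))
s=np.zeros((400,640),bool);s[160:200,352:375]=1;Q=X[s&(Z>.1)];print("handle",len(Q),cv2.minAreaRect(np.float32(Q[:,:2]*1000)),np.median(Q,0))
# picture crops
for i,(c,x,y,w,h) in enumerate((("top",225,135,180,120),("side",235,160,160,130))):
    im=np.load(c+"0.npz")["p"][y:y+h,x:x+w,::-1]; cv2.imwrite(f"pics/crop{i}.png",cv2.resize(im,None,fx=4.4,fy=4.4,interpolation=cv2.INTER_CUBIC))
E
```

```text
top W 373 maxz 0.0639 top med [0.4655 0.1991 0.06  ] mid [0.4655 0.1989 0.0609] ext [0.034 0.034 0.006] all mid [0.4635 0.2036 0.0298]
top N 200 maxz 0.0638 top med [ 0.4292 -0.1612  0.0602] mid [ 0.4292 -0.1613  0.0609] ext [0.024 0.024 0.006] all mid [ 0.4278 -0.1635  0.03  ]
side W 277 maxz 0.0634 top med [0.4648 0.1979 0.0613] mid [0.4652 0.1996 0.0605] ext [0.034 0.032 0.006] all mid [0.4678 0.2589 0.0319]
side N 354 maxz 0.0635 top med [ 0.4281 -0.1633  0.061 ] mid [ 0.428  -0.1617  0.0605] ext [0.025 0.023 0.006] all mid [ 0.4287 -0.1222  0.0312]
W port [[0.5991 0.1159 0.0612]]
N port [[0.591  0.0375 0.0574]]
mark [[ 0.6159 -0.2302  0.0305]]
handletop [[ 0.5767 -0.1572  0.1317]]
[[  57   53   31   25   27   56   58   14   58   56   54   55   61   58
    56]
 [  55   46   26   24   29   57   59   12   60   57   59   57   57   57
    56]
 [  59 1178   26   26   26   57   57   11   54   56   56   55   60   55
    57]
 [  59   30   31   26   29   58   55   13   60   58   56   58   54   57
    57]
 [  56   26   29   28   30   59   56   12   57   56   55   46   57   57
    57]
 [  5
[... 250 characters left out ...]
6   25   29   57   45   40   53   57   29   28   32   55
    55]
 [  54   25   25   29   31   56   43   40   60   58   30   26   27   60
    59]
 [  58   30   25   30   31   59   39   40   55 1178   27   28   25   57
    54]
 [  63   46   30   28   31   58   35   12   58   58   30   30   24   60
    54]]
blocks 1216 ((593.9779663085938, 58.00722885131836), (188.8134307861328, 66.16838836669922), 84.49909210205078) 0.057024562572390636
plate 5023 ((593.2998046875, -49.81831359863281), (187.80760192871094, 447.4058837890625), 1.5305737257003784)
handle 103 ((528.01025390625, -106.42389678955078), (31.841129302978516, 172.90960693359375), 40.57463455200195) [ 0.57275367 -0.15822634  0.1287253 ]
```

View pics/crop0.png

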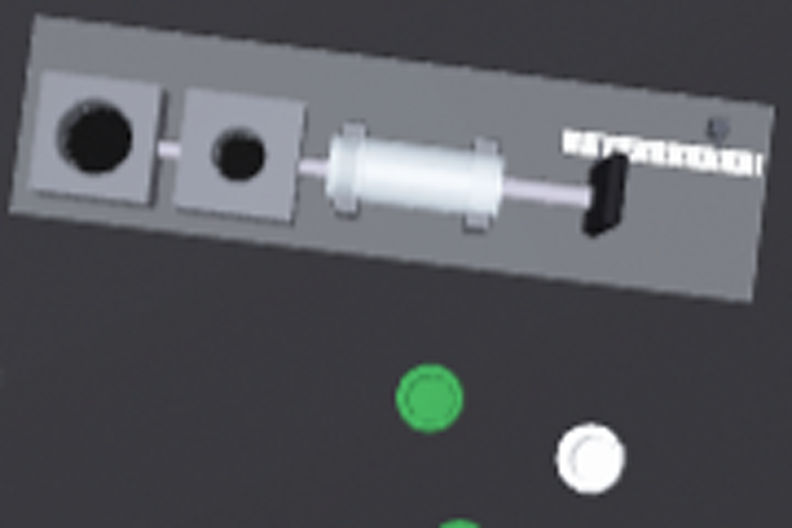

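View pics/crop1.png

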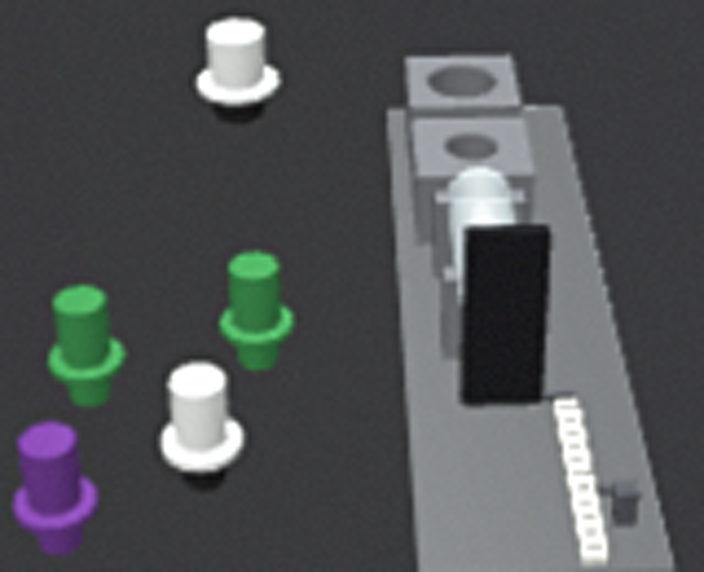

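The crops confirm the choice: the white narrow stopper has the dark stem, and the others are green or purple. The wide hole sits at the far end of the rig. Next I fit the rig more exactly.

```bash
cat >> h.py <<'E'
def delta(p,yawy=None,frm=None):
    "tool-axis shift and twist (deg) from the current pose to world TCP p with tool y at world yaw yawy"
    s=robot.state(); M=R.from_rotvec(s["tcp_rot"]).as_matrix(); d=M.T@(np.array(p)-s["tool_pos"])
    y=np.degrees(np.arctan2(M[1,1],M[0,1])); print("TCP",s["tool_pos"].round(4),"yaw_y",y.round(1),"tilt",np.degrees(np.arccos(-M[2,2])).round(2),"shift",d.round(4),"n",np.linalg.norm(d).round(3), "twist" , None if yawy is None else round(-((yawy-y+90)%180-90),1),"j7",s["joints"][6].round(2),"t",s["time_s"])
E
python3 - <<'E'
from h import *
from scipy.optimize import least_squares
f=np.load("top0.npz");p=f["p"];X=np.load("topX.npy");Z=cv2.medianBlur(np.float32(X[...,2]),3)
g=p.mean(2)
# silhouette fit of block tops: fill mask, split into two via hole positions
m=np.zeros((400,640),np.uint8);m[140:195,225:300]=((Z>.05)&(Z<.07)&(g>90))[140:195,225:300]
cs,_=cv2.findContours(m,cv2.RETR_EXTERNAL,cv2.CHAIN_APPROX_NONE)
for c in cs:
    if cv2.contourArea(c)>150:
        q=atz("top",c.reshape(-1,2),.057)[:,:2]*1000; print("block",np.round(cv2.minAreaRect(np.float32(q)),1) if 0 else cv2.minAreaRect(np.float32(q)))
# holes: dark subpixel ellipses
for n,(u,v) in (("W",(247,166)),("N",(279,170))):
    for c,(a,b) in (("top",(u,v)),("side",(340,178) if n=="W" else (342,194))):
        G=np.load(c+"0.npz")["p"].mean(2); w=10 if c=="top" else 9
        sub=cv2.resize(np.float32(G[b-w:b+w+1,a-w:a+w+1]),None,fx=8,fy=8,interpolation=cv2.INTER_CUBIC)
        t=(np.uint8(np.clip(sub,0,255)));_,th=cv2.threshold(t,110,255,cv2.THRESH_BINARY_INV)
        k=[e for e in cv2.findContours(th,cv2.RETR_EXTERNAL,cv2.CHAIN_APPROX_NONE)[0]];e=max(k,key=cv2.contourArea).reshape(-1,2)
        uv=(e+.5)/8-.5+[a-w,b-w]; q=atz(c,uv,.057)[:,:2]*1000; print(n,c,cv2.minEnclosingCircle(np.float32(q)),np.round([(q.max(0)+q.min(0))/2,np.ptp(q,axis=0)],1).tolist())
# plate corners (threshold table/plate)
m=np.uint8(g>80);m[:130]=0;m[205:]=0;m[:,:222]=0;m[:,405:]=0
c=max(cv2.findContours(m,cv2.RETR_EXTERNAL,cv2.CHAIN_APPROX_NONE)[0],key=cv2.contourArea)
print("plate",cv2.minAreaRect(np.float32(atz("top",c.reshape(-1,2),.012)[:,:2]*1000)))
# handle top: dark pixels with Z>.1
m=(Z>.11)&(g<70);m[:150]=0;m[200:]=0;m[:,:345]=0;m[:,380:]=0
uv=np.argwhere(m)[:,::-1];q=atz("top",uv,.13)[:,:2]*1000;print("handle",len(q),q.mean(0),cv2.minAreaRect(np.float32(q)))
delta([.4287,-.1617,.15],-5.9)
E
```

```text
block ((592.1460571289062, 39.11365509033203), (66.11127471923828, 66.30821990966797), 84.49837493896484)
block ((599.6385498046875, 118.812744140625), (66.41217803955078, 66.32784271240234), 84.64234924316406)
W top ((598.777587890625, 118.75953674316406), 21.18927764892578) [[598.7, 118.6], [41.1, 41.3]]
W side ((600.24365234375, 124.38665008544922), 20.55716323852539) [[600.1, 123.8], [40.7, 36.4]]
N top ((591.1075439453125, 39.207942962646484), 14.967240333557129) [[591.2, 39.3], [29.0, 29.4]]
N side ((592.3462524414062, 43.544734954833984), 14.462315559387207) [[592.2, 43.7], [28.2, 24.0]]
plate ((595.829345703125, -46.24559020996094), (429.1367492675781, 115.92733001708984), 84.61878967285156)
handle 86 [ 571.26551127 -158.24220865] ((571.1609497070312, -158.2309112548828), (11.806407928466797, 37.239776611328125), 84.96142578125)
TCP [ 0.2554 -0.5977  0.2023] yaw_y -66.9 tilt 0.0 shift [ 0.3307 -0.3328  0.0523] n 0.472 twist -61.0 j7 -0.07 t 1.2
```

The manual's scale: turns go in shares of 120 degrees. Converting my numbers, -40 degrees is -0.3333.

>>> move_arm --pt "0.033 -0.033 0.004 -0.0667 1" --pt "0.066 -0.066 0.008 -0.1333 1" --pt "0.1 -0.1 0.012 -0.2 1" --pt "0.133 -0.133 0.016 -0.2667 1" --pt "0.166 -0.166 0.02 -0.3333 1"

```text
time_s: 1.7
tool_pos: [0.3434, -0.3782, 0.1824]
tcp_rot: [2.671, 1.652, 0.0]
wrist_force: [1.4, -0.5, -0.1]
grip_width: 0.0856
gripper_force: 0.0
```

```bash
python3 -c "
from h import *
delta([.4287,-.1617,.15],-5.4)"
```

```text
TCP [ 0.3434 -0.3782  0.1824] yaw_y -26.5 tilt 0.05 shift [ 0.2318 -0.0204  0.0323] n 0.235 twist -21.1 j7 0.19 t 1.7
```

To row units: -21 degrees is -0.175.

>>> move_arm --pt "0.047 -0.004 0.006 -0.0417 1" --pt "0.094 -0.008 0.012 -0.0833 1" --pt "0.141 -0.012 0.018 -0.125 1" --pt "0.188 -0.016 0.026 -0.175 1" --pt "0.232 -0.02 0.032 -0.175 1"

```text
time_s: 2.2
tool_pos: [0.4304, -0.162, 0.1503]
tcp_rot: [2.328, 2.108, 0.001]
wrist_force: [1.4, -0.7, 0.2]
grip_width: 0.0852
gripper_force: 0.0
```

```bash
python3 -c "
from h import *
delta([.4287,-.1617,.030],-5.4)"
```

```text
TCP [ 0.4304 -0.162   0.1503] yaw_y -5.7 tilt 0.05 shift [ 1.000e-04 -1.900e-03  1.203e-01] n 0.12 twist -0.3 j7 -0.0 t 2.2
```

>>> move_arm --pt "0 -0.001 0.04 0 1" --pt "0 -0.001 0.08 0 1" --pt "0 -0.001 0.105 0 1" --pt "0 -0.001 0.12 0 1" --pt "0 -0.001 0.12 0 1"

```text
time_s: 2.7
tool_pos: [0.4274, -0.1632, 0.0287]
tcp_rot: [-2.329, -2.103, 0.003]
wrist_force: [-0.1, -0.4, -0.1]
grip_width: 0.0851
gripper_force: 0.0
```

>>> move_arm --pt "0 0 0 0 0.2" --pt "0 0 0 0 0" --pt "0 0 0 0 0" --pt "0 0 0 0 0" --pt "0 0 0 0 0" --force 40

```text
time_s: 3.2
tool_pos: [0.4285, -0.1641, 0.0313]
tcp_rot: [2.332, 2.104, -0.002]
wrist_force: [-8.1, 1.0, 32.6]
grip_width: 0.0119
gripper_force: 16.3
```

```bash
python3 -c "
from h import *
s=robot.state();print(s['grip_width'],s['gripper_force'],s['wrist_force'])
delta([.5917,.0392,.14],-5.4)"
```

```text
0.011892395631457199 16.302365118990565 [-8.11335309  0.97017953 32.60391049]
TCP [ 0.4285 -0.1641  0.0313] yaw_y -5.9 tilt 0.07 shift [ 0.2189  0.1414 -0.109 ] n 0.282 twist -0.5 j7 -0.13 t 3.2
```

```bash
python3 - <<'E'
from h import *
im=[]
for c,(x,y,w,h) in (("top",(310,200,80,100)),("side",(235,195,110,100))):
    p,d=robot.capture(c); np.savez(c+"1.npz",p=p,d=d); im.append(cv2.resize(p[y:y+h,x:x+w,::-1],(0,0),fx=4,fy=4,interpolation=cv2.INTER_CUBIC))
cv2.imwrite("pics/g1.png",np.hstack(im)); s=robot.state();print(s['grip_width'],s['gripper_force'],s['wrist_force'],s['tool_pos'])
E
```

```text
0.0006284177000409718 14.524315060625668 [-2.15066456  0.3019835  27.59223524] [ 0.4302965  -0.16460813  0.03251327]
```

View pics/g1.png

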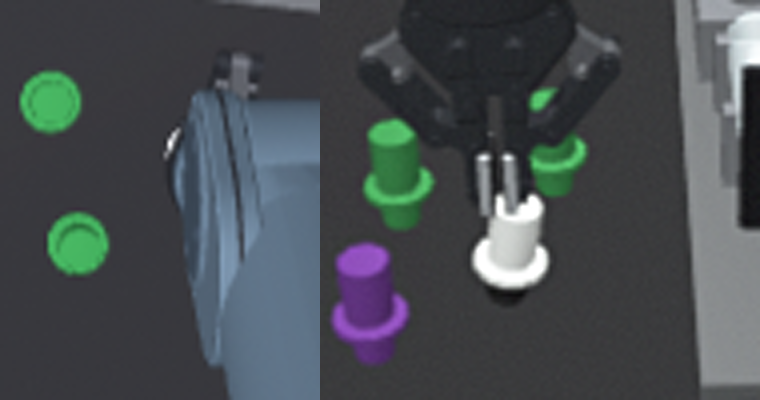

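```bash
python3 - <<'E'
from h import *
s=robot.state();t=s["tool_pos"];print(t, project("side",t),project("side",t+[0,0,.03]),project("side",[.4287,-.1617,.06]))
f=np.load("side1.npz");X=cloud("side",f["d"]);p=f["p"]
for v in range(230,264,3):
    print(v,[(u,tuple((X[v,u]*1000).round().astype(int).tolist()),int(p[v,u].mean())) for u in (274,278,281,284,288)])
E
```

```text
[ 0.4302965  -0.16460813  0.03251327] [[281.03076118 258.25318221]] [[280.15774992 246.75286874]] [[279.39564127 246.92349159]]
230 [(274, (421, -173, 111), 41), (278, (427, -19, 2), 46), (281, (434, -174, 111), 42), (284, (440, -175, 110), 40), (288, (448, -171, 107), 37)]
233 [(274, (420, -173, 104), 65), (278, (428, -153, 89), 36), (281, (434, -173, 102), 124), (284, (440, -178, 106), 37), (288, (449, -75, 31), 77)]
236 [(274, (420, -173, 97), 107), (278, (428, -157, 84), 25), (281, (434, -175, 96), 134), (284, (439, -170, 93), 60), (288, (449, -80, 26), 120)]
239 [(274, (419, -172, 89), 86), (278, (427, -163, 82), 27), (281, (433, -175, 89), 134), (284, (439, -168, 83), 68), (288, (449, -59, 2), 55)]
242 [(274, (419, -167, 77), 69), (278, (427, -166, 76), 34), (281, (433, -174, 82), 105), (284, (439, -168, 76), 83), (288, (448, -66, -1), 51)]
245 [(274, (418, -170, 72), 48), (278, (426, -169, 71), 76), (281, (432, -175, 75), 157), (284, (438, -170, 70), 97), (288, (446, -158, 60), 255)]
248 [(274, (415, -87, 1), 61), (278, (426, -174, 67), 108), (281, (432, -173, 66), 207), (284, (438, -168, 61), 225), (288, (446, -169, 61), 255)]
251 [(274, (415, -96, -1), 58), (278, (425, -167, 54), 196), (281, (431, -171, 56), 210), (284, (437, -173, 58), 203), (288, (445, -172, 56), 170)]
254 [(274, (415, -112, 4), 52), (278, (425, -168, 47), 203), (281, (431, -171, 49), 211), (284, (437, -174, 51), 201), (288, (445, -168, 45), 167)]
257 [(274, (416, -150, 26), 255), (278, (424, -167, 39), 204), (281, (430, -170, 40), 208), (284, (437, -173, 42), 194), (288, (445, -168, 37), 168)]
260 [(274, (416, -164, 29), 255), (278, (424, -168, 32), 218), (281, (430, -171, 33), 204), (284, (436, -173, 34), 187), (288, (444, -165, 26), 228)]
263 [(274, (415, -169, 25), 111), (278, (423, -172, 27), 255), (281, (430, -174, 28), 254), (284, (436, -172, 26), 252), (288, (444, -171, 24), 255)]
```

The side depth shows the fingertips resting on the knob top at z about 63 mm, though the TCP reads 32 mm. The stopper hasn't moved. I'll lift with the fingers shut and check where the tips really are.

>>> move_arm --pt "0 0 -0.03 0 0" --pt "0 0 -0.06 0 0" --pt "0 0 -0.08 0 0" --pt "0 0 -0.08 0 0" --pt "0 0 -0.08 0 0"

```text
time_s: 3.8
tool_pos: [0.4288, -0.164, 0.1104]
tcp_rot: [2.332, 2.104, 0.0]
wrist_force: [-0.4, -0.1, 0.0]
grip_width: 0.0002
gripper_force: 0.0
```

```bash
cat > tip.py <<'E'
from h import *
import sys
p,d=robot.capture("side");s=robot.state();t=s["tool_pos"];X=cloud("side",d)
print(t.round(4),"width",s["grip_width"],"wf",s["wrist_force"].round(1))
Q=X[(np.abs(X[...,0]-t[0])<.06)&(np.abs(X[...,1]-t[1])<.03)&(X[...,2]>.02)&(X[...,2]<t[2]+.13)&(d>0)]
for a in np.arange(.02,t[2]+.12,.005):
    k=Q[(Q[:,2]>=a)&(Q[:,2]<a+.005)]
    if len(k): print("z",round(a,3),len(k),"x",k[:,0].min().round(3),k[:,0].max().round(3),"y",k[:,1].min().round(3),k[:,1].max().round(3))
u,v=project("side",t)[0].astype(int);w=45
cv2.imwrite(sys.argv[1],cv2.resize(p[max(v-70,0):v+40,u-w:u+w,::-1],(0,0),fx=5,fy=5,interpolation=cv2.INTER_CUBIC)); print("crop org",u-w,max(v-70,0),project("side",t))
E
python3 tip.py pics/tip1.png
```

```text
[ 0.4283 -0.1637  0.1098] width 0.00019483384666970797 wf [-0.7  0.6  0.6]
z 0.02 24 x 0.372 0.444 y -0.194 -0.152
z 0.025 90 x 0.373 0.445 y -0.192 -0.148
z 0.03 21 x 0.414 0.439 y -0.172 -0.159
z 0.035 28 x 0.414 0.437 y -0.173 -0.164
z 0.04 25 x 0.372 0.437 y -0.193 -0.159
z 0.045 27 x 0.413 0.438 y -0.173 -0.156
z 0.05 26 x 0.413 0.438 y -0.173 -0.161
z 0.055 29 x 0.372 0.436 y -0.192 -0.147
z 0.06 72 x 0.37 0.436 y -0.191 -0.145
z 0.14 5 x 0.427 0.435 y -0.173 -0.169
z 0.145 22 x 0.418 0.441 y -0.176 -0.166
z 0.15 33 x 0.416 0.443 y -0.175 -0.158
z 0.155 31 x 0.417 0.444 y -0.174 -0.156
z 0.16 37 x 0.415 0.441 y -0.174 -0.165
z 0.165 31 x 0.415 0.442 y -0.173 -0.165
z 0.17 35 x 0.416 0.442 y -0.174 -0.167
z 0.175 36 x 0.416 0.442 y -0.175 -0.153
z 0.18 34 x 0.407 0.448 y -0.178 -0.159
z 0.185 78 x 0.399 0.459 y -0.178 -0.151
z 0.19 91 x 0.394 0.463 y -0.178 -0.147
z 0.195 136 x 0.389 0.465 y -0.179 -0.148
z 0.2 93 x 0.385 0.469 y -0.18 -0.147
z 0.205 88 x 0.382 0.475 y -0.181 -0.147
z 0.21 112 x 0.377 0.478 y -0.183 -0.147
z 0.215 117 x 0.373 0.482 y -0.181 -0.144
z 0.22 118 x 0.37 0.486 y -0.182 -0.161
z 0.225 150 x 0.37 0.488 y -0.182 -0.155
crop org 232 157 [[277.66828966 227.50992415]]
```

View pics/tip1.png

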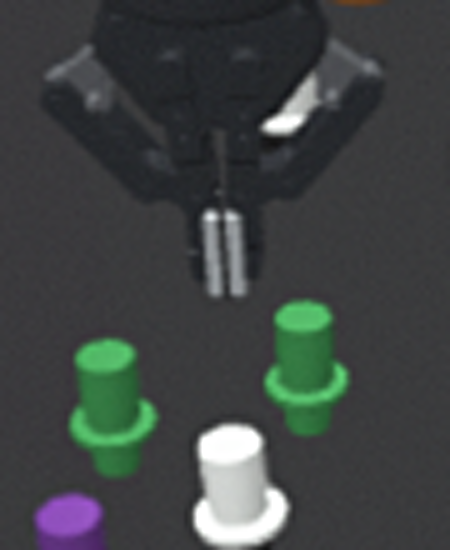

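The real tips are about 32 mm above the reported TCP, and x and y agree. I'll carry that z offset into the moves and re-check it at the port.

>>> move_arm --pt "0.002 0.001 0 0 1" --pt "0.002 0.001 0 0 1" --pt "0.002 0.001 0 0 1" --pt "0.002 0.001 0.02 0 1" --pt "0.002 0.001 0.04 0 1"

```text
time_s: 4.35
tool_pos: [0.4304, -0.1621, 0.0699]
tcp_rot: [2.332, 2.104, 0.001]
wrist_force: [-0.4, -0.2, -0.2]
grip_width: 0.0721
gripper_force: 0.0
```

>>> move_arm --pt "0 0 0.02 0 1" --pt "0 0 0.04 0 1" --pt "0 0 0.055 0 1" --pt "0 0 0.066 0 1" --pt "0 0 0.066 0 1"

```text
time_s: 4.85
tool_pos: [0.429, -0.1614, 0.0031]
tcp_rot: [-2.33, -2.104, 0.002]
wrist_force: [-0.3, -0.2, 0.1]
grip_width: 0.0851
gripper_force: 0.0
```

>>> move_arm --pt "0 0 0 0 0" --pt "0 0 0 0 0" --pt "0 0 0 0 0" --pt "0 0 0 0 0" --pt "0 0 0 0 0" --force 30

```text
time_s: 5.35
tool_pos: [0.4303, -0.162, 0.0047]
tcp_rot: [2.332, 2.104, 0.0]
wrist_force: [-0.6, 0.4, 3.0]
grip_width: 0.0251
gripper_force: 31.4
```

```bash
python3 -c "
from h import *
s=robot.state();print(s['grip_width'],s['gripper_force'],s['wrist_force'])
delta([.5917,.0392,.14],-5.4)"
```

```text
0.025114228390243663 31.399242428597063 [-0.61293518  0.42996515  2.95836933]
TCP [ 0.4303 -0.162   0.0047] yaw_y -5.9 tilt 0.04 shift [ 0.2166  0.1401 -0.1353] n 0.291 twist -0.5 j7 -0.17 t 5.35
```

>>> move_arm --pt "0 0 -0.045 0 0" --pt "0 0 -0.09 0 0" --pt "0.04 0.026 -0.1 0 0" --pt "0.08 0.052 -0.1 0 0" --pt "0.12 0.078 -0.1 0 0"

```text
time_s: 5.85
tool_pos: [0.5212, -0.0499, 0.1053]
tcp_rot: [2.333, 2.102, 0.001]
wrist_force: [0.6, -0.8, 0.2]
grip_width: 0.025
gripper_force: 31.2
```

>>> move_arm --pt "0.035 0.022 0 0 0" --pt "0.07 0.045 0 0 0" --pt "0.097 0.062 0 0 0" --pt "0.097 0.062 0 0 0" --pt "0.097 0.062 0 0 0"

```text
time_s: 6.35
tool_pos: [0.5911, 0.0401, 0.1039]
tcp_rot: [-2.33, -2.106, 0.001]
wrist_force: [0.2, -0.5, 0.0]
grip_width: 0.0252
gripper_force: 31.1
```

```bash
cat > look.py <<'E'
from h import *
import sys
# white blob measure near tool, both cameras
t=robot.state()["tool_pos"]
for c in("side","top"):
    p,d=robot.capture(c);np.savez(c+"2.npz",p=p,d=d);X=cloud(c,d);q=p.astype(int)
    m=(q.min(2)>120)&(np.ptp(q,axis=2)<30)&(np.abs(X[...,0]-t[0])<.05)&(np.abs(X[...,1]-t[1])<.05)&(X[...,2]<t[2]+.09)&(X[...,2]>.064 if len(sys.argv)<2 else X[...,2]>float(sys.argv[1]))
    Q=X[m]; print(c,len(Q))
    if len(Q):
        for a in np.arange(Q[:,2].min(),Q[:,2].max(),.005):
            k=Q[(Q[:,2]>=a)&(Q[:,2]<a+.005)]
            if len(k): print(" z",a.round(3),len(k),"x",k[:,0].min().round(4),k[:,0].max().round(4),"y",k[:,1].min().round(4),k[:,1].max().round(4))
E
python3 look.py; python3 -c "
from h import *
delta([.5917,.0392,.042],-5.4)
for c in('side','top'): print(c,[(np.round(r['xy']).tolist(),round(r['confidence'],2)) for r in robot.place_of(c,'stopper_narrow')[:5]])
f=np.load('side2.npz')['p'][150:225,300:390,::-1]
cv2.imwrite('pics/n1.png',cv2.resize(f,(0,0),fx=6,fy=6,interpolation=cv2.INTER_CUBIC))"
```

```text
side 280
 z 0.064 3 x 0.5719 0.5747 y -0.0097 -0.0075
 z 0.069 2 x 0.5791 0.5889 y -0.0096 -0.0091
 z 0.119 13 x 0.572 0.6075 y 0.0237 0.0427
 z 0.124 55 x 0.5722 0.6087 y 0.0218 0.0538
 z 0.129 19 x 0.5785 0.6034 y 0.0274 0.04
 z 0.134 19 x 0.5755 0.6028 y 0.0248 0.037
 z 0.139 21 x 0.5727 0.608 y 0.0268 0.0366
 z 0.144 30 x 0.5723 0.6083 y 0.0267 0.0373
 z 0.149 25 x 0.5724 0.6088 y 0.0271 0.0379
 z 0.154 29 x 0.5721 0.6085 y 0.0263 0.0382
 z 0.159 49 x 0.5723 0.6077 y 0.0281 0.0533
 z 0.164 7 x 0.5722 0.6081 y 0.0274 0.0339
 z 0.169 8 x 0.5725 0.6106 y 0.0292 0.0364
top 0
TCP [0.5905 0.0381 0.1039] yaw_y -5.9 tilt 0.1 shift [0.0013 0.0011 0.0619] n 0.062 twist -0.5 j7 -0.48 t 6.45
side [([295.0, 240.0], 0.83), ([251.0, 248.0], 0.7), ([248.0, 279.0], 0.62), ([342.0, 179.0], 0.56)]
top [([373.0, 267.0], 0.67), ([322.0, 223.0], 0.45)]
```

View pics/n1.png

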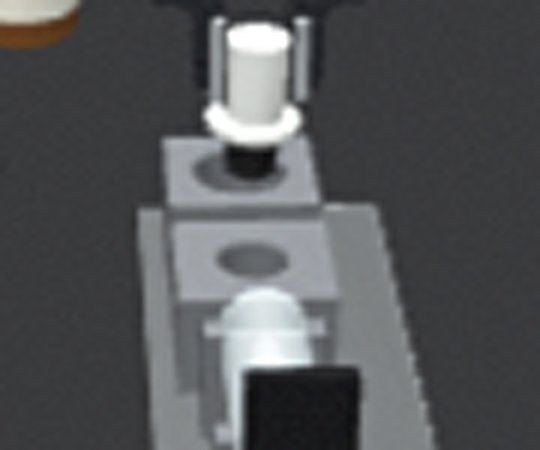

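>>> move_arm --pt "0.001 0.001 0.01 0 0" --pt "0.001 0.001 0.022 0 0" --pt "0.001 0.001 0.034 0 0" --pt "0.001 0.001 0.042 0 0" --pt "0.001 0.001 0.05 0 0"

```text
time_s: 7.05
tool_pos: [0.592, 0.0406, 0.053]
tcp_rot: [-2.331, -2.105, 0.001]
wrist_force: [0.3, -0.3, -0.3]
grip_width: 0.0251
gripper_force: 31.1
```

>>> move_arm --pt "0 0 0.004 0 0" --pt "0 0 0.008 0 0" --pt "0 0 0.011 0 0" --pt "0 0 0.014 0 0" --pt "0 0 0.014 0 0"

```text
time_s: 7.55
tool_pos: [0.5922, 0.0407, 0.041]
tcp_rot: [-2.332, -2.105, 0.001]
wrist_force: [-4.5, -0.8, 6.0]
grip_width: 0.0254
gripper_force: 29.5
```

```bash
python3 look.py; python3 -c "
from h import *
delta([.5917,.0392,.042],-5.4); s=robot.state(); print(s['wrist_force'],s['wrist_torque'])"
```

```text
side 211
 z 0.064 27 x 0.5744 0.606 y -0.0088 0.0458
 z 0.069 16 x 0.5769 0.6087 y -0.0082 0.0378
 z 0.074 22 x 0.5737 0.6081 y 0.0267 0.0385
 z 0.079 20 x 0.5734 0.6084 y 0.0286 0.0358
 z 0.084 22 x 0.5735 0.6081 y 0.0288 0.0382
 z 0.089 29 x 0.5734 0.6106 y 0.0288 0.0386
 z 0.094 46 x 0.5735 0.6096 y 0.0276 0.052
 z 0.099 18 x 0.5735 0.61 y 0.0283 0.0498
 z 0.104 8 x 0.5733 0.6104 y 0.0294 0.0519
 z 0.109 3 x 0.5755 0.6093 y 0.028 0.0355
top 0
TCP [0.5922 0.0408 0.041 ] yaw_y -5.9 tilt 0.04 shift [-0.0016 -0.0003 -0.001 ] n 0.002 twist -0.5 j7 -0.52 t 7.65
[-3.54111337 -0.32338883  6.86588796] [-0.02522967  0.77379074 -0.00980412]
```

>>> move_arm --pt "0 0 0.003 0 0" --pt "0 0 0.003 0 0" --pt "0 0 0.003 0 1" --pt "0 0 0.001 0 1" --pt "0 0 0.001 0 1"

```text
time_s: 8.15
tool_pos: [0.5929, 0.0406, 0.0395]
tcp_rot: [2.332, 2.105, 0.001]
wrist_force: [0.9, -0.1, 0.4]
grip_width: 0.0674
gripper_force: 0.0
```

>>> move_arm --pt "0 0 0 0 1" --pt "0 0 -0.02 0 1" --pt "0 0 -0.06 0 1" --pt "-0.02 -0.02 -0.09 0 1" --pt "-0.05 -0.04 -0.09 0 1"

```text
time_s: 8.65
tool_pos: [0.5507, -0.0029, 0.1332]
tcp_rot: [2.325, 2.106, 0.011]
wrist_force: [-0.2, -0.0, 0.8]
grip_width: 0.0851
gripper_force: 0.0
```

```bash
python3 -c "
from h import *
delta([.4655,.199,.132],-5.4)
for c in ('side','top'):
  p,d=robot.capture(c);X=cloud(c,d);q=p.astype(int)
  for n,x,y in(('N',.592,.040),('W',.4655,.199)):
    m=(q.min(2)>120)&(np.hypot(X[...,0]-x,X[...,1]-y)<.03)&(X[...,2]>.062*(n=='N')+.02)&(X[...,2]<.12);Q=X[m]
    print(c,n,len(Q),(np.median(Q,0),Q.min(0),Q.max(0)) if len(Q) else '')
"
```

```text
TCP [ 0.5507 -0.0029  0.1332] yaw_y -5.7 tilt 0.47 shift [ 0.1925 -0.1048  0.0009] n 0.219 twist -0.3 j7 -0.4 t 8.65
side N 102 (array([0.59056498, 0.03473859, 0.0951488 ]), array([0.57949525, 0.02859451, 0.0823404 ]), array([0.60447885, 0.05331785, 0.10055645]))
side W 259 (array([0.46418665, 0.18919174, 0.04261577]), array([0.44045433, 0.17347764, 0.02195787]), array([0.48967524, 0.21713839, 0.0638296 ]))
top N 0 
top W 340 (array([0.46566701, 0.19589363, 0.0553728 ]), array([0.44017942, 0.17546688, 0.02038245]), array([0.49012244, 0.22625096, 0.06631426]))
```

>>> move_arm --pt "0.042 -0.023 0 0 1" --pt "0.084 -0.046 0 0 1" --pt "0.126 -0.069 0 0 1" --pt "0.168 -0.092 0 0 1" --pt "0.192 -0.105 0 0 1"

```text
time_s: 9.25
tool_pos: [0.4607, 0.2011, 0.1292]
tcp_rot: [-2.326, -2.109, -0.001]
wrist_force: [0.4, 0.2, -0.6]
grip_width: 0.0854
gripper_force: 0.0
```

```bash
python3 -c "
from h import *
delta([.4655,.199,.004],-5.4)"
```

```text
TCP [0.4607 0.2011 0.1292] yaw_y -5.6 tilt 0.11 shift [-0.0018  0.0051  0.1252] n 0.125 twist -0.2 j7 -0.84 t 9.25
```

>>> move_arm --pt "0 0.004 0.03 0 1" --pt "0 0.004 0.05 0 1" --pt "0 0.004 0.06 0 1" --pt "0 0.004 0.06 0 1" --pt "0 0.004 0.06 0 1"

```text
time_s: 9.75
tool_pos: [0.4671, 0.1965, 0.0697]
tcp_rot: [-2.332, -2.105, -0.001]
wrist_force: [0.2, 0.7, 1.2]
grip_width: 0.0858
gripper_force: 0.0
```

```bash
python3 -c "
from h import *
delta([.4655,.199,.004],-5.4)"
```

```text
TCP [0.4671 0.1965 0.0697] yaw_y -5.9 tilt 0.02 shift [ 0.0023 -0.0019  0.0657] n 0.066 twist -0.5 j7 -0.89 t 9.75
```

>>> move_arm --pt "0.002 -0.002 0.02 0 1" --pt "0.002 -0.002 0.04 0 1" --pt "0.002 -0.002 0.055 0 1" --pt "0.002 -0.002 0.064 0 1" --pt "0.002 -0.002 0.064 0 1"

```text
time_s: 10.25
tool_pos: [0.4646, 0.1982, 0.0047]
tcp_rot: [-2.332, -2.105, 0.002]
wrist_force: [-0.3, -0.8, 0.7]
grip_width: 0.0855
gripper_force: 0.0
```

>>> move_arm --pt "0 0 0 0 0" --pt "0 0 0 0 0" --pt "0 0 0 0 0" --pt "0 0 0 0 0" --pt "0 0 0 0 0" --force 30

```text
time_s: 10.75
tool_pos: [0.4654, 0.1987, 0.0059]
tcp_rot: [2.332, 2.105, 0.001]
wrist_force: [-1.5, 0.3, 6.0]
grip_width: 0.0347
gripper_force: 31.1
```

```bash
python3 -c "
from h import *
delta([.5993,.1188,.12],-5.4)"
```

```text
TCP [0.4654 0.1987 0.0059] yaw_y -5.9 tilt 0.05 shift [-0.0658  0.1415 -0.114 ] n 0.193 twist -0.5 j7 -0.96 t 10.75
```

>>> move_arm --pt "0 0 -0.045 0 0" --pt "0 0 -0.09 0 0" --pt "-0.02 0.042 -0.098 0 0" --pt "-0.04 0.084 -0.098 0 0" --pt "-0.055 0.118 -0.098 0 0"

```text
time_s: 11.25
tool_pos: [0.5792, 0.1294, 0.1041]
tcp_rot: [2.332, 2.102, 0.002]
wrist_force: [0.4, -0.2, -0.7]
grip_width: 0.0352
gripper_force: 30.7
```

>>> move_arm --pt "-0.009 0.02 0 0 0" --pt "-0.011 0.024 0 0 0" --pt "-0.011 0.024 0 0 0" --pt "-0.011 0.024 0 0 0" --pt "-0.011 0.024 0 0 0"

```text
time_s: 11.75
tool_pos: [0.5982, 0.1197, 0.1033]
tcp_rot: [-2.329, -2.107, 0.001]
wrist_force: [0.7, -0.1, -0.8]
grip_width: 0.0348
gripper_force: 30.7
```

```bash
python3 look.py .1; python3 -c "
from h import *
delta([.5993,.1188,.0425],-5.4)"
```

```text
side 348
 z 0.119 48 x 0.5748 0.6238 y 0.0963 0.1364
 z 0.124 49 x 0.5727 0.6183 y 0.0983 0.1323
 z 0.129 24 x 0.5808 0.6114 y 0.1031 0.1178
 z 0.134 28 x 0.575 0.6146 y 0.105 0.1169
 z 0.139 30 x 0.575 0.6208 y 0.1039 0.1166
 z 0.144 27 x 0.5746 0.6205 y 0.1046 0.1178
 z 0.149 31 x 0.575 0.6207 y 0.1037 0.1148
 z 0.154 44 x 0.5744 0.6208 y 0.1034 0.1401
 z 0.159 52 x 0.5748 0.6203 y 0.1064 0.1361
 z 0.164 9 x 0.5745 0.621 y 0.1051 0.1144
 z 0.169 6 x 0.5745 0.6201 y 0.1078 0.1146
top 0
TCP [0.5986 0.1193 0.1034] yaw_y -5.8 tilt 0.03 shift [-0.0004  0.0007  0.0609] n 0.061 twist -0.4 j7 -0.62 t 11.85
```

>>> move_arm --pt "0.001 0.001 0.01 0 0" --pt "0.001 0.001 0.022 0 0" --pt "0.001 0.001 0.034 0 0" --pt "0.001 0.001 0.042 0 0" --pt "0.001 0.001 0.049 0 0"

```text
time_s: 12.35
tool_pos: [0.6, 0.119, 0.0529]
tcp_rot: [-2.332, -2.105, 0.002]
wrist_force: [-0.1, -0.5, -0.2]
grip_width: 0.0348
gripper_force: 30.7
```

>>> move_arm --pt "0 0 0.004 0 0" --pt "0 0 0.008 0 0" --pt "0 0 0.011 0 0" --pt "0 0 0.014 0 0" --pt "0 0 0.014 0 0"

```text
time_s: 12.85
tool_pos: [0.6002, 0.1191, 0.0423]
tcp_rot: [2.331, 2.105, -0.002]
wrist_force: [-8.8, -2.2, 17.0]
grip_width: 0.0349
gripper_force: 31.7
```

```bash
python3 look.py .07; python3 -c "
from h import *
delta([.5993,.1188,.0425],-5.4); s=robot.state(); print(s['wrist_force'],s['wrist_torque'])"
```

```text
side 223
 z 0.07 21 x 0.5839 0.6164 y 0.104 0.1183
 z 0.075 27 x 0.5763 0.6227 y 0.103 0.1201
 z 0.08 28 x 0.578 0.6228 y 0.1041 0.1174
 z 0.085 22 x 0.5779 0.6224 y 0.1025 0.1183
 z 0.09 32 x 0.5775 0.6227 y 0.1029 0.1206
 z 0.095 76 x 0.5774 0.6223 y 0.1031 0.1417
 z 0.1 9 x 0.5772 0.6222 y 0.1072 0.115
 z 0.105 4 x 0.5776 0.6221 y 0.1094 0.1128
 z 0.11 4 x 0.5774 0.622 y 0.1091 0.1125
top 0
TCP [0.6002 0.1192 0.0423] yaw_y -5.8 tilt 0.07 shift [-0.0004 -0.0008 -0.0002] n 0.001 twist -0.4 j7 -0.66 t 12.95
[-7.25580107 -2.37550587 17.26001582] [-0.50277018  1.75725029  0.12203541]
```

>>> move_arm --pt "0 -0.001 0.002 0 0" --pt "0 -0.001 0.002 0 0" --pt "0 -0.001 0.002 0 1" --pt "0 -0.001 0 0 1" --pt "0 -0.001 0 0 1"

```text
time_s: 13.45
tool_pos: [0.5999, 0.1194, 0.0405]
tcp_rot: [2.332, 2.105, 0.001]
wrist_force: [-0.2, -0.2, 0.2]
grip_width: 0.0762
gripper_force: 0.0
```

To row units: 12 degrees is 0.1.

>>> move_arm --pt "0 0 0 0 1" --pt "0 0 -0.03 0 1" --pt "0 0 -0.07 0 1" --pt "-0.01 -0.04 -0.1 0.0333 1" --pt "-0.03 -0.08 -0.11 0.1 1"

```text
time_s: 13.95
tool_pos: [0.5185, 0.0999, 0.1529]
tcp_rot: [2.541, 1.847, 0.01]
wrist_force: [-0.1, 0.5, 0.8]
grip_width: 0.0853
gripper_force: 0.0
```

To row units: 40 degrees is 0.3333.

>>> move_arm --pt "-0.04 -0.02 0 0.0667 1" --pt "-0.08 -0.04 0 0.1333 1" --pt "-0.12 -0.05 0 0.2 1" --pt "-0.16 -0.05 0 0.2667 1" --pt "-0.16 -0.05 0 0.3333 1"

```text
time_s: 14.45
tool_pos: [0.4178, -0.0444, 0.15]
tcp_rot: [3.023, 0.85, -0.004]
wrist_force: [0.4, 1.3, -0.2]
grip_width: 0.0856
gripper_force: 0.0
```

```bash
python3 - <<'E'
from h import *
for c in ('side','top'):
  p,d=robot.capture(c);np.savez(c+"3.npz",p=p,d=d);X=cloud(c,d);q=p.astype(int)
  for n,x,y in(('N',.592,.040),('W',.600,.119)):
    m=(q.min(2)>130)&(np.hypot(X[...,0]-x,X[...,1]-y)<.03)&(X[...,2]>.06)&(X[...,2]<.12);Q=X[m]
    if len(Q): k=Q[Q[:,2]>.091];print(c,n,len(Q),"top z",np.median(k[:,2]).round(4),"mid",((k.min(0)+k.max(0))/2).round(4),"ext",np.ptp(k,axis=0).round(3))
# rig fit result: handle/mark
org=np.array([.5885,.0097]);u=np.array([.0941,.9956])
delta([*(org-.170*u),.145],84.6)
E
```

```text
side N 221 top z 0.0978 mid [0.592  0.0403 0.0958] ext [0.025 0.024 0.008]
side W 241 top z 0.0982 mid [0.6001 0.1199 0.0957] ext [0.033 0.036 0.009]
top N 195 top z 0.0968 mid [0.5919 0.0413 0.0966] ext [0.024 0.024 0.009]
top W 334 top z 0.0966 mid [0.601  0.12   0.0972] ext [0.033 0.035 0.01 ]
TCP [ 0.4201 -0.0402  0.1503] yaw_y -58.1 tilt 0.02 shift [0.0662 0.1819 0.0054] n 0.194 twist 37.3 j7 -1.11 t 14.55
```

To row units: 37 degrees is 0.3083.

>>> move_arm --pt "0.014 0.037 0 0.0625 1" --pt "0.027 0.073 0 0.125 1" --pt "0.04 0.11 0 0.1917 1" --pt "0.053 0.146 0 0.2583 1" --pt "0.066 0.182 0.002 0.3083 1"

```text
time_s: 15.05
tool_pos: [0.575, -0.1579, 0.1481]
tcp_rot: [-3.138, 0.131, -0.001]
wrist_force: [-0.1, -0.1, 0.8]
grip_width: 0.0855
gripper_force: 0.0
```

>>> move_arm --pt "0 0 0.002 0 1" --pt "0 0 0.002 0 1" --pt "0 0 0.002 0 1" --pt "0 0 0.002 0 1" --pt "0 0 0.002 0 1"

```text
time_s: 15.55
tool_pos: [0.5727, -0.1575, 0.1466]
tcp_rot: [-3.139, 0.13, -0.0]
wrist_force: [0.2, -0.1, 0.4]
grip_width: 0.0856
gripper_force: 0.0
```

```bash
python3 - <<'E'
from h import *
org=np.array([.5885,.0097]);u=np.array([.0941,.9956])
delta([*(org-.170*u),.065],84.6)
p,d=robot.capture("side");X=cloud("side",d);t=robot.state()["tool_pos"]
Q=X[(d>0)&(p.mean(2)<200)&(np.abs(X[...,0]-t[0])<.07)&(np.abs(X[...,1]-t[1])<.09)&(X[...,2]>.05)&(X[...,2]<t[2]+.09)]
for a in np.arange(.06,t[2]+.09,.01):
    k=Q[(Q[:,2]>=a)&(Q[:,2]<a+.01)]
    if len(k): print(a.round(3),len(k),k.min(0).round(3)[:2],k.max(0).round(3)[:2])
E
```

```text
TCP [ 0.5727 -0.1575  0.1466] yaw_y -94.8 tilt 0.02 shift [0.     0.002  0.0816] n 0.082 twist 0.6 j7 -1.5 t 15.55
0.06 97 [ 0.554 -0.166] [ 0.592 -0.069]
0.07 76 [ 0.554 -0.165] [ 0.591 -0.159]
0.08 75 [ 0.554 -0.166] [ 0.591 -0.158]
0.09 84 [ 0.553 -0.166] [ 0.593 -0.158]
0.1 81 [ 0.553 -0.165] [ 0.592 -0.158]
0.11 79 [ 0.553 -0.166] [ 0.592 -0.159]
0.12 87 [ 0.553 -0.166] [ 0.591 -0.155]
0.13 52 [ 0.555 -0.166] [ 0.592 -0.153]
0.18 2 [ 0.561 -0.203] [ 0.563 -0.202]
0.19 64 [ 0.559 -0.211] [ 0.586 -0.109]
0.2 76 [ 0.559 -0.214] [ 0.588 -0.107]
0.21 68 [ 0.558 -0.214] [ 0.58  -0.106]
0.22 43 [ 0.558 -0.213] [ 0.58  -0.203]
0.23 6 [ 0.556 -0.226] [ 0.573 -0.106]
```

To row units: 0.6 degrees is 0.005.

>>> move_arm --pt "0 0.001 0.02 0.005 1" --pt "0 0.001 0.04 0.005 1" --pt "0 0.001 0.06 0.005 1" --pt "0 0.001 0.075 0.005 1" --pt "0 0.001 0.081 0.005 1"

```text
time_s: 16.1
tool_pos: [0.5719, -0.159, 0.0639]
tcp_rot: [-3.138, 0.149, 0.003]
wrist_force: [-1.0, 0.3, -0.1]
grip_width: 0.0852
gripper_force: 0.0
```

>>> move_arm --pt "0 0 0 0 0" --pt "0 0 0 0 0" --pt "0 0 0 0 0" --pt "0 0 0 0 0" --pt "0 0 0 0 0" --force 80

```text
time_s: 16.6
tool_pos: [0.5732, -0.1594, 0.0658]
tcp_rot: [3.138, -0.15, 0.001]
wrist_force: [-0.4, 0.2, -0.3]
grip_width: 0.0123
gripper_force: 0.0
```

>>> move_arm --pt "0 0 0 0 0" --pt "0 0 0 0 0" --pt "0 0 0 0 0" --pt "0 0 0 0 0" --pt "0 0 0 0 0"

```text
time_s: 17.1
tool_pos: [0.5732, -0.1598, 0.0659]
tcp_rot: [3.137, -0.15, 0.001]
wrist_force: [-1.7, -1.3, 6.3]
grip_width: 0.0087
gripper_force: 78.3
```

```bash
python3 - <<'E'
from h import *
org=np.array([.5885,.0097]);u=np.array([.0941,.9956])
t=robot.state()["tool_pos"][:2]; print("rig y",(t-org)@u)
delta([*(t-.0663*u),.065],84.6)
m=atz("top",[[388.2,163.9]],.032)[0,:2];n=atz("side",[[235+620/4.4,160+490/4.4]],.030)[0,:2];print("mark",m,(m-org)@u,n,(n-org)@u)
E
```

```text
rig y -0.1702175704934485
TCP [ 0.5732 -0.1598  0.0659] yaw_y -95.5 tilt 0.05 shift [0.0001 0.0663 0.0009] n 0.066 twist -0.1 j7 -1.51 t 17.1
mark [ 0.61608976 -0.23041061] -0.2364579273663675 [ 0.61626665 -0.22773981] -0.23378223730848202
```

>>> move_arm --pt "0 0.007 0 0 0" --pt "0 0.014 0 0 0" --pt "0 0.021 0 0 0" --pt "0 0.028 0 0 0" --pt "0 0.035 0 0 0"

```text
time_s: 17.6
tool_pos: [0.5703, -0.1905, 0.0659]
tcp_rot: [-3.134, 0.146, -0.0]
wrist_force: [-2.5, 9.4, 8.1]
grip_width: 0.0092
gripper_force: 78.9
```

>>> move_arm --pt "0 0.007 0 0 0" --pt "0 0.014 0 0 0" --pt "0 0.021 0 0 0" --pt "0 0.026 0 0 0" --pt "0 0.03 0 0 0"

```text
time_s: 18.1
tool_pos: [0.5676, -0.2188, 0.0659]
tcp_rot: [-3.132, 0.145, 0.0]
wrist_force: [-2.3, 11.8, 10.8]
grip_width: 0.0088
gripper_force: 79.2
```

```bash
python3 - <<'E'
from h import *
org=np.array([.5885,.0097]);u=np.array([.0941,.9956])
s=robot.state();t=s["tool_pos"]; print("rig y",(t[:2]-org)@u,t,s["wrist_force"],s["gripper_force"])
p,d=robot.capture("side"); x,y,w,h=345,245,60,45
cv2.imwrite("pics/m1.png",cv2.resize(p[y:y+h,x:x+w,::-1],(0,0),fx=12,fy=12,interpolation=cv2.INTER_CUBIC))
for n in("pointer","mark"): print(n,[(np.round(r["xy"],1).tolist(),round(r["confidence"],2)) for r in robot.place_of("side",n)[:3]])
xd=np.array([.9956,-.0941])
for yy in(-.2275,-.2315,-.2355,-.2395): print(yy,[project("side",[*(org+yy*u+q*xd),.032])[0].round(1).tolist() for q in(.02,.036,.045)])
E
```

```text
rig y -0.22944890770513782 [ 0.56757828 -0.21878551  0.06588649] [-2.31927466 11.81559757 10.77360766] 79.19591188430786
pointer [([367.8, 268.4], 0.67)]
mark [([370.7, 279.0], 0.39)]
-0.2275 [[360.6, 268.9], [368.6, 268.7], [373.0, 268.6]]
-0.2315 [[360.9, 270.3], [368.8, 270.0], [373.3, 269.9]]
-0.2355 [[361.1, 271.6], [369.1, 271.4], [373.6, 271.3]]
-0.2395 [[361.3, 273.0], [369.4, 272.7], [373.9, 272.6]]
```

View pics/m1.png

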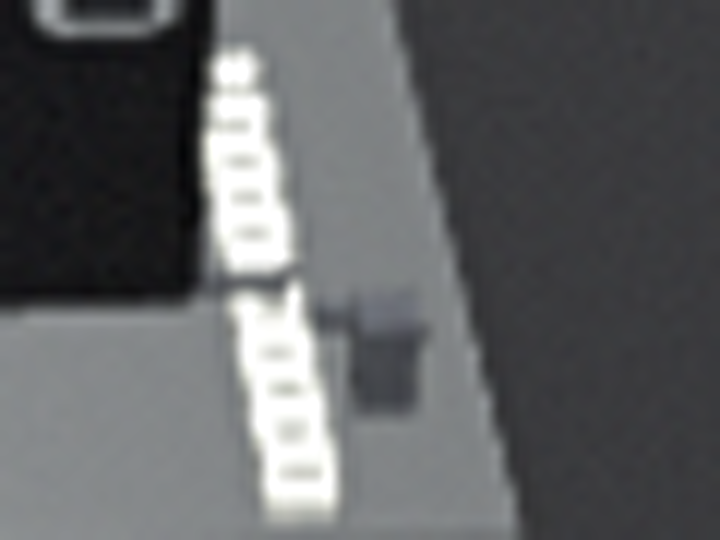

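The pointer tip is at about (368.7,268.3) and the mark blade at about (372.9,271.3) in side pixels. That leaves roughly 7 mm to draw.

>>> move_arm --pt "0 0.002 0 0 0" --pt "0 0.004 0 0 0" --pt "0 0.006 0 0 0" --pt "0 0.007 0 0 0" --pt "0 0.007 0 0 0"

```text
time_s: 18.75
tool_pos: [0.567, -0.2252, 0.0659]
tcp_rot: [-3.132, 0.144, 0.001]
wrist_force: [-2.3, 12.5, 10.5]
grip_width: 0.009
gripper_force: 79.2
```

```bash
python3 - <<'E'
from h import *
org=np.array([.5885,.0097]);u=np.array([.0941,.9956])
s=robot.state();t=s["tool_pos"]; print("rig y",(t[:2]-org)@u,t,s["wrist_force"],s["gripper_force"])
p,d=robot.capture("side"); x,y,w,h=345,245,60,45
q,e=robot.capture("top")
a=cv2.resize(p[y:y+h,x:x+w,::-1],(0,0),fx=12,fy=12,interpolation=cv2.INTER_CUBIC)
cv2.imwrite("pics/m2.png",a)
X=cloud("top",e);m=(np.abs(X[...,0]-.616)<.012)&(np.abs(X[...,1]+.23)<.012)&(X[...,2]>.024)&(X[...,2]<.045);Q=X[m]
print("mark cloud top",len(Q),Q.mean(0) if len(Q) else "", (Q[:,:2].mean(0)-org)@u if len(Q) else "")
E
```

```text
rig y -0.23584623328334645 [ 0.56695797 -0.22515248  0.0658708 ] [-2.33669647 12.45565176 10.47768954] 79.22000885009766
mark cloud top 19 [ 0.61824357 -0.22919038  0.03133633] -0.2350403937787524
```

View pics/m2.png

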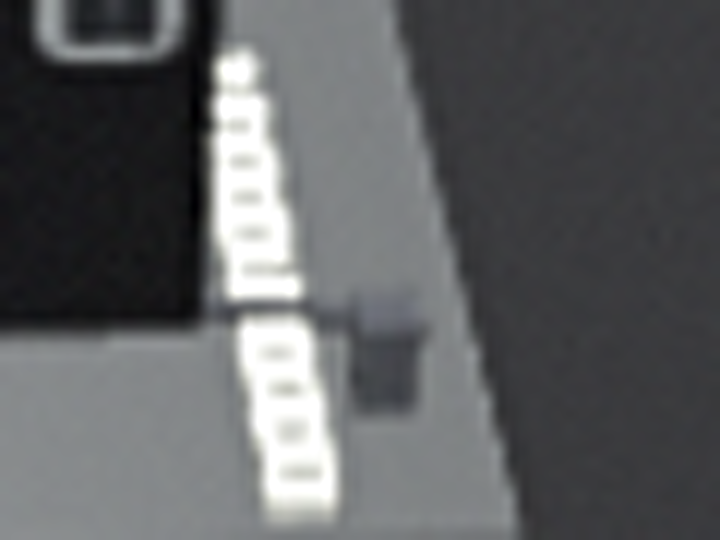

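The pointer now lines up with the blade: row about 308 against 316 at 12x, so under 2 mm. I'll add 1 mm, hold, and hand in.

>>> move_arm --pt "0 0.001 0 0 0" --pt "0 0.001 0 0 0" --pt "0 0.001 0 0 0" --pt "0 0.001 0 0 0" --pt "0 0.001 0 0 0"

```text
time_s: 19.35
tool_pos: [0.5669, -0.226, 0.0659]
tcp_rot: [-3.132, 0.144, 0.001]
wrist_force: [-2.6, 12.5, 10.1]
grip_width: 0.009
gripper_force: 79.2
```

```bash
python3 -c "
from h import *
s=robot.state();print(s['tool_pos'],s['gripper_force'],s['time_s']);print(robot.job_done())"
```

```text
[ 0.56689929 -0.22595922  0.06587307] 79.24504280090332 19.35
the job is handed in; nothing more can be done
None
```

I handed the job in at 19.35 s with both stoppers fully home in their matching ports and the plunger held steadily about 2 mm or less from the mark; the hand-in returned no verdict.

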